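Demould a cast specimen cradle and hang it on the display rail

TASK

Lift the hold-down bar off the open mould by its grip and set it on its underside in the steel tray. Then draw the plaster cradle upright out of the mould cavity and hang it on the rail beside the cradle already there, fully home on the cleat, clear of its neighbour and not overhanging the rail's ends. Keep the cast upright, and do not disturb the hung cradle, bottle, cup or fossil.

Things in the scene. Friction and masses are not known exactly. Their poses are not given: they have to be found in the camera images.
- mould: Fixed open mould, plywood and grey block, x -80 to +60, y -82 to +82, 42 mm high. Origin on the table under the cast's origin; z up. Cavity x -57 to +37, y -47 to +47, floor at z 10, 32 mm deep. On the top of both y ends, 8 mm high steel ridges form notches for the bar, centred at x -20.
- cast: Loose plaster cradle, L-shaped shelf, 0.3 kg, upright on the cavity floor (2 mm play), axes as the mould's. Origin on its underside; z up, -x front, +x rear. Floor slab x -55 to +35, y -45 to +45, 12 thick; front lip to z 28; back plate x +25 to +35 (10 mm thick), y -45 to +45, z 0 to 125 mm: grip it across its thickness near the top edge.
- cast_strip (a point): Lower end of the angled strip's underside on the cast, at x +55, y 0, z 54 mm in its frame. The strip, 6 mm thick and 80 wide, slants from the back plate's rear down and outwards at 45 degrees; its underside leaves the plate at z 74. It reaches 25 mm behind the plate and up to z 83 at its root.
- bar: Loose aluminium hold-down bar, 0.2 kg, 160 (its y) by 26 (x) by 14 mm, with an upright grip on its middle, 16 thick (x) by 32 (y), top 84 mm above the bar's underside. Origin at the centre of its underside, z up. Lies along the mould's y in the notches (underside at z 42), over the cast's floor slab and in front of its back plate, so the cast cannot rise until it is off.
- tray: Fixed shallow steel tray, 95 (x) by 210 (y) by 22 mm high, walls 4 mm, inner floor 4 mm above the table. Origin on the table under its centre; z up. The bar fits lengthwise along y, either way round, in the middle.
- rail: Fixed wooden display rail, 360 mm long (y), wall 18 thick, 120 mm high, front facing -x. Origin on the table under the middle of the wall's front face (x 0); z up. A batten at z 49 to 79 stands 30 mm out from the wall. A cradle fully home has axes parallel to these, its plate's rear against the batten, its strip resting on the cleat, and its origin at x -65, z 45 mm.
- rail_cleat (a point): Middle of the cleat's upper edge, at x -22, y 0, z 111 mm in the rail's frame. The cleat slants from the wall up and forwards at 45 degrees along the whole rail; foremost point at x -26. A cradle lowered about 8 mm forward of home (origin at x -73) gets its strip behind the cleat and lands some 8 mm high; it then slides back and down to home at 45 degrees.
- hung: A second cradle of the same shape, origin and axes as the cast, already hung fully home somewhere along the rail (y -110 to +110 mm in the rail's frame); loose, leave it alone. The new one has room on its roomier side.
- bottle: Bystander: closed white bottle, 60 mm diameter, 140 mm tall, standing; origin under its centre.
- cup: Bystander: clear mixing cup, 76 mm diameter, 85 mm tall, standing; origin under its centre.
- fossil: Bystander: brown fossil bone, about 125 mm long (x), 65 wide, 42 high, lying; origin at table height under its middle.

How it is judged:
By the outcome, as a careful person would: the job done as asked, in the order asked, and still so for the second after the job is handed in, with the robot touching nothing.
It also fails if it takes over 54 s, if anything falls off the work surface, if the arm or the gripper's body presses on something with over 40 N, if the wrist force passes 120 N, or if a joint passes its speed limit or range.

ROBOT

A 6-joint arm with a two-finger parallel gripper is mounted at the origin on the work surface. World frame = base frame: x ahead of the robot, y to its left, z up, the work surface at z = 0. Lengths are in m, angles in rad, forces in N, time in s.
With the tool pointing down it reaches from about 0.3 to 0.825 m from the base axis. Payload 5.4 kg.
Tool frame: the origin (TCP) lies at the very end of the fingers, on their centre line; the grasp point (between the pads) lies 19 mm behind it; z points along the fingers, x is the direction in which the jaws open and shut, and the axes are right-handed (so a half turn about z gives the same grasp; the last joint's range is limited). The gripper opens to 92 mm and grips with 3 to 60 N. Pads are 20 mm wide; open, the fingers measure 128 mm over their backs; the gripper's body (75 mm by 189 mm) begins 69 mm behind the grasp point.
Start: joints at [-1.518, 0.158, 1.597, -0, 1.386, -0.21], TCP at [0.149, -0.555, 0.193] pointing down, gripper open.
Joint ranges: [-2.91, 2.91], [-0.94, 2.29], [0.18, 2.7], [-1.29, 4.43], [0.17, 2.64], [-3, 3]. Speed limits (rad/s): [2.57, 2.57, 3.14, 3.14, 3.14, 3.14].

INTERFACE

Orientations are given as a rotation vector (axis times angle).
In Python, from workcell import bot gives the robot as it stands. Calls block until the motion is done:
- bot.goto(position, orientation): joint-space move of the TCP to a pose.
- bot.line_to(position, rot=None, max_speed=0.15): straight line of the TCP; rot=None keeps the orientation; max_speed is the mean speed in m/s.
- bot.set_joints(angles): joint-space move.
- bot.set_gripper(opening, newtons=None): opening from 0.0 (shut) to 1.0 (fully open); newtons is the grip in N (None keeps the last); returns when the fingers have stopped.
- bot.hold(seconds).
- bot.inverse_kinematics(position, orientation): joint angles nearest the present ones, or None.
- bot.read_camera(name): name is "scene" or "top" or "wrist"; returns a dict with "pixels" (384x512x3 uint8, blue, green, red), "fx", "fy", "cx", "cy" (pixels), "R" (3x3) and "t" (3): a world point X has camera coordinates R X + t. Camera axes: x right, y down, z forward; pixel columns grow to the right and rows downward; lengths in m; the calibration is good to about 2 mm. A picture is of the moment at which its call begins. There is no depth.
A pose or a line that the arm cannot do raises bot.MotionError and nothing moves.
- bot.job_done(): hands the job in, once; it reports no verdict.
Readings, each from a call of its own:
- bot.current_clock(): time.
- bot.current_joints(): joint angles.
- bot.current_joint_vel(): joint speeds.
- bot.current_effort(): joint torques, N m.
- bot.current_ee_pos(): TCP position.
- bot.current_tool_rot(): TCP orientation.
- bot.current_contact_force(): force on the tool from outside, world axes, zero at the start.
- bot.current_ft_torque(): the same for the moment, N m.
- bot.current_opening(): opening from 0.0 (shut) to 1.0 (fully open).
Only numpy, scipy, OpenCV 4.12 (cv2) and the standard library are available. Lean on these libraries where they do the work, as an engineer would, in place of code of your own. Each camera call takes 0.05 s, during which the arm holds its last target. There are 200 camera calls.

## Working session

There is one attempt and no reset: what is moved stays moved. The work goes in short steps, each a Python script; the robot and the scene stay as the last script left them, time stands still between calls to the robot, and variables do not carry over. Pictures are saved under pics/ and viewed, about 8 in all and at most 12, crops included, and the job is handed in when it is done.

```bash
ls; mkdir -p pics; python3 - <<'E'
from workcell import bot
import cv2,numpy as np
for n in("scene","top"):
    c=bot.read_camera(n); cv2.imwrite(f"pics/{n}0.png",cv2.resize(c["pixels"],(800,600),interpolation=cv2.INTER_CUBIC))
    R=np.array(c["R"]);print(n,c["fx"],c["fy"],c["cx"],c["cy"],np.round(R,4).tolist(),np.round(-R.T@c["t"],3))
print(bot.current_tool_rot(),bot.current_clock())
E
```

```text
pics
scene 432.16333741667876 432.16333741667876 251.55084145840138 188.28730697821192 [[0.3934, 0.9194, 0.0045], [0.7296, -0.3092, -0.6099], [-0.5593, 0.2432, -0.7924]] [ 1.169 -0.257  0.943]
top 350.51756069006535 350.51756069006535 250.07086356767846 191.27563628880702 [[-0.0133, -0.9998, 0.0153], [-0.9926, 0.0114, -0.1213], [0.1211, -0.0168, -0.9925]] [0.455 0.014 1.042]
[-2.49230327e+00  1.91050525e+00  1.75459412e-03] 0.1
```

View pics/scene0.png

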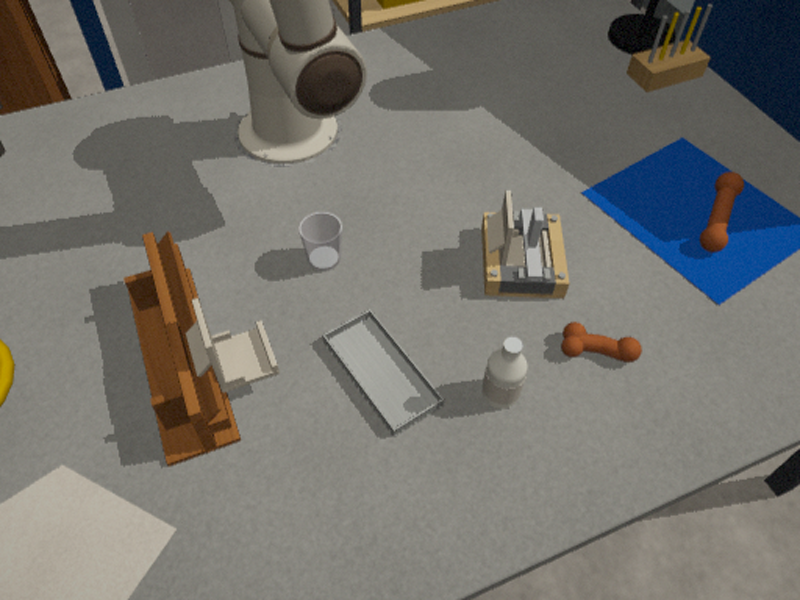

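View pics/top0.png

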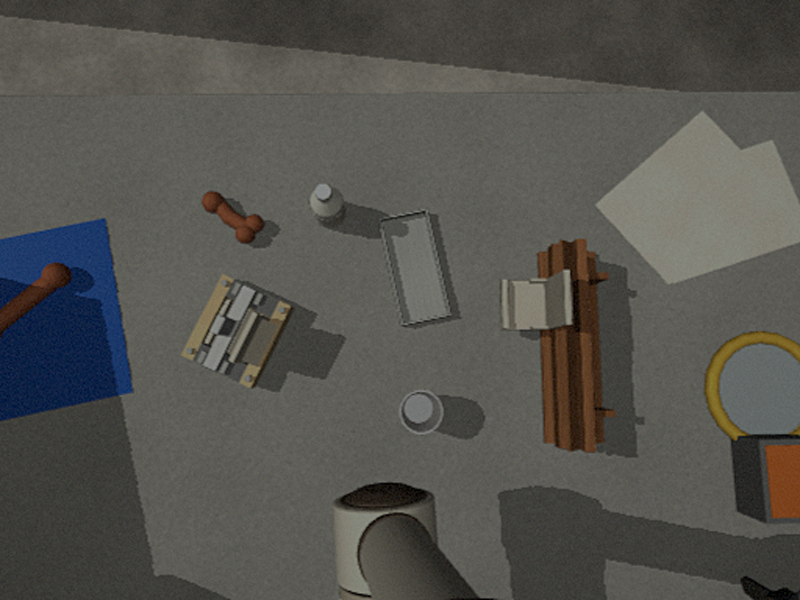

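Top view (800x600): mould corners ≈(229,275),(292,303),(183,357),(250,388); plate lower right of the bar; tray corners ≈(380,218),(428,210),(452,318),(403,327); rail at x≈540–605, y 240–450 with the hung cradle near its upper (far) end; bottle, cup and fossil are clear of these.

```bash
cat > h.py <<'E'
from workcell import bot
import cv2,numpy as np
from scipy.spatial.transform import Rotation as Ro
from scipy.optimize import least_squares
def cam(n):
    c=bot.read_camera(n); c["R"]=np.array(c["R"]);c["t"]=np.array(c["t"]);return c
def ray(c,px,z):
    d=c["R"].T@[(px[0]-c["cx"])/c["fx"],(px[1]-c["cy"])/c["fy"],1]; o=-c["R"].T@c["t"]
    return (o+d*(z-o[2])/d[2])[:2]
def proj(c,X):
    p=np.atleast_2d(X)@c["R"].T+c["t"]; return p[:,:2]/p[:,2:]*[c["fx"],c["fy"]]+[c["cx"],c["cy"]]
def w(pose,P):
    x,y,a=pose;P=np.atleast_2d(np.array(P,float))/1000
    return np.c_[x+np.cos(a)*P[:,0]-np.sin(a)*P[:,1],y+np.sin(a)*P[:,0]+np.cos(a)*P[:,1],P[:,2]]
def fit(obs,p0):  # obs: list of (cam,local mm,pixel)
    f=lambda p:np.concatenate([(proj(c,w(p,L))[0]-u) for c,L,u in obs])
    r=least_squares(f,p0,loss='soft_l1'); return r.x,np.round(f(r.x).reshape(-1,2),1)
def down(yaw): # jaw axis (tool x) along world angle yaw, tool z down
    return (Ro.from_euler('z',yaw)*Ro.from_euler('x',np.pi)).as_rotvec()
E
python3 - <<'E'
from h import *
t=cam("top")
for n,z,P in(("mould",.042,[(229,275),(292,303),(183,357),(250,388)]),("tray",.022,[(380,218),(428,210),(452,318),(403,327)]),("hung plate top",.17,[(570,271),(573,325)]),("hung lip",.073,[(501,280),(503,330)])):
    q=np.array([ray(t,np.array(p)/1.5625,z) for p in P]);print(n,np.round(q,3).tolist(),np.round(q.mean(0),3))
c=cam("wrist");R=Ro.from_rotvec(bot.current_tool_rot()).as_matrix()
print("cam in tool",np.round(R.T@(-c["R"].T@c["t"]-bot.current_ee_pos()),4),np.round(c["R"]@R,3).tolist(),c["fx"],c["cx"],c["cy"])
E
```

```text
mould [[0.624, 0.294], [0.571, 0.178], [0.475, 0.373], [0.418, 0.252]] [0.522 0.274]
tray [[0.735, 0.015], [0.75, -0.077], [0.542, -0.118], [0.526, -0.026]] [ 0.638 -0.052]
hung plate top [[0.603, -0.293], [0.515, -0.293]] [ 0.559 -0.293]
hung lip [[0.605, -0.201], [0.515, -0.201]] [ 0.56  -0.201]
cam in tool [-0.0009 -0.0824 -0.1909] [[1.0, -0.0, 0.0], [0.0, 0.956, -0.292], [-0.0, 0.292, 0.956]] 298.40009142319406 257.22331340572265 197.06494746722583
```

```bash
python3 - <<'E'
from h import *
import pickle
C={"top":cam("top"),"scene":cam("scene")}
bot.goto([.49,-.26,.30],down(0)); bot.hold(.2); C["rail"]=cam("wrist")
bot.goto([.535,.285,.25],down(np.radians(63.5))); bot.hold(.2); C["mould"]=cam("wrist")
pickle.dump(C,open("C.pkl","wb"))
for k in("rail","mould"): cv2.imwrite(f"pics/{k}1.png",cv2.resize(cv2.convertScaleAbs(C[k]["pixels"],alpha=1.5),(800,600),interpolation=cv2.INTER_CUBIC))
print(bot.current_clock(),bot.current_joints())
E
```

```text
4.475 [ 2.89378164e-01  2.07052032e-01  1.42889595e+00 -2.52569300e-05
  1.50554182e+00 -8.17948545e-01]
```

View pics/rail1.png

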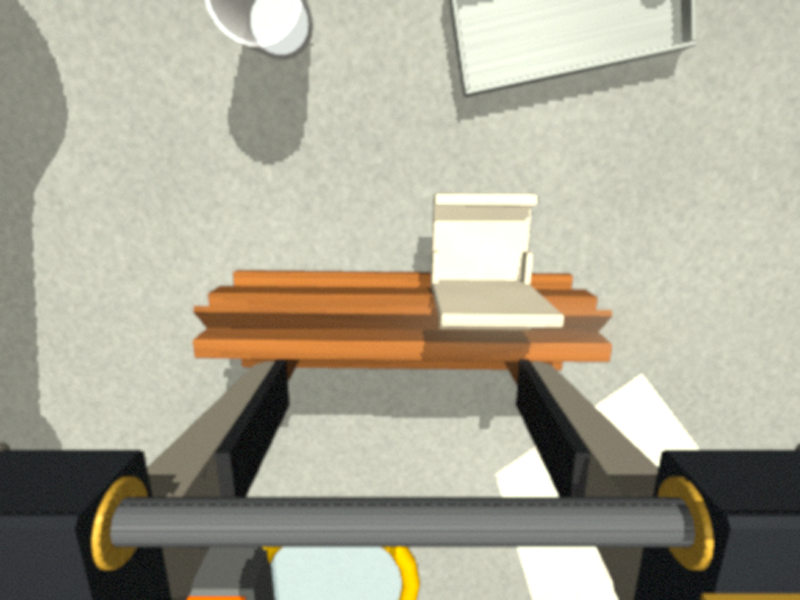

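View pics/mould1.png

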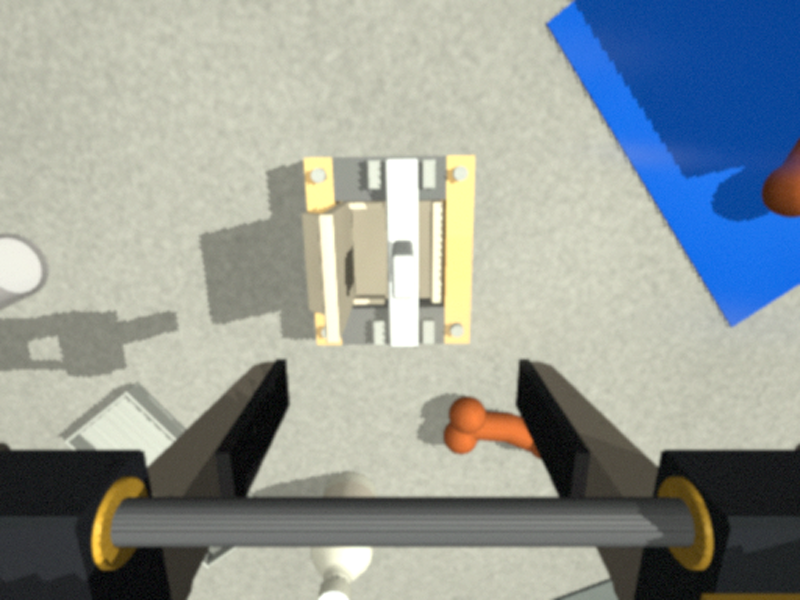

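Rail view: cleat upper edge ends (193,308)/(611,310), wall-top front edge y≈336, batten edge (234,271)–(572,273), hung plate top rear corners (442,327)/(562,326), lip corners (436,194)/(537,195). Mould view: mould corners (303,157),(475,155),(470,344); bar corners (387,158),(418,158),(391,346),(419,346); plate top (320–336,216) to (326–341,341).

```bash
python3 - <<'E'
from h import *
import pickle
C=pickle.load(open("C.pkl","rb"))
def go(name,p0,items):
    obs=[(C[k],L,np.array(u)/1.5625) for k,L,u in items]
    p,r=fit(obs,p0);print(name,np.round(p,4),round(np.degrees(p[2]),2));print(r.tolist());return p
P={}
r="rail"
P["rail"]=go("rail",[.49,-.33,-np.pi/2],[(r,(-22,-180,111),(193,308)),(r,(-22,180,111),(611,310)),(r,(0,-180,120),(195,336)),(r,(0,180,120),(611,337)),(r,(18,-180,120),(195,358)),(r,(18,180,120),(611,360)),(r,(-30,-180,79),(234,271)),(r,(-30,180,79),(572,273))])
def zz(L):return(L[0],L[1],L[2]+45)
P["hung"]=go("hung",[.56,-.26,-np.pi/2],[(r,zz((35,-45,125)),(442,327)),(r,zz((35,45,125)),(562,326)),(r,zz((-55,-45,28)),(436,194)),(r,zz((-55,45,28)),(537,195))])
m="mould"
P["mould"]=go("mould",[.518,.265,np.radians(-116.5)],[(m,(-80,-82,42),(475,155)),(m,(-80,82,42),(470,344)),(m,(60,-82,42),(303,157)),(m,(-33,-80,56),(418,158)),(m,(-7,-80,56),(387,158)),(m,(-33,80,56),(419,346)),(m,(-7,80,56),(391,346))])
P["plate"]=go("plate",P["mould"],[(m,(25,-45,135),(336,216)),(m,(35,-45,135),(320,216)),(m,(25,45,135),(341,341)),(m,(35,45,135),(326,342))])
t="top"
P["tray"]=go("tray",[.638,-.052,np.radians(-79)],[(t,(-47.5,105,22),(380,218)),(t,(47.5,105,22),(428,210)),(t,(47.5,-105,22),(452,318)),(t,(-47.5,-105,22),(403,327)),(r,(47.5,-105,22),(467,95)),(r,(47.5,105,22),(692,44))])
pickle.dump(P,open("P.pkl","wb"))
c,s=np.cos(P["rail"][2]),np.sin(P["rail"][2]);d=P["hung"][:2]-P["rail"][:2];print("hung in rail",c*d[0]+s*d[1],-s*d[0]+c*d[1])
for n,z,p in(("cup",0,(421,415)),("bottle",.14,(322,191))):print(n,ray(C[t],np.array(p)/1.5625,z))
E
```

```text
rail [ 0.4893 -0.3161 -1.5757] -90.28
[[-0.9, 0.2], [1.9, -0.1], [-3.0, 0.1], [2.6, 0.5], [-1.3, -1.4], [0.7, -1.7], [-18.2, 11.9], [17.9, 11.6]]
hung [ 0.562  -0.2553 -1.5772] -90.37
[[-1.0, 0.4], [1.2, 1.4], [-0.8, -0.6], [0.6, -0.9]]
mould [ 0.5187  0.2719 -2.0197] -115.72
[[0.4, -0.4], [0.0, -0.8], [0.5, 0.0], [0.3, -0.3], [-1.0, 0.1], [0.2, 0.7], [-0.7, 1.0]]
plate [ 0.5198  0.2723 -2.0377] -116.75
[[-0.2, -1.0], [0.2, -1.1], [-0.3, 2.1], [0.2, 1.4]]
tray [ 0.6382 -0.0486 -1.3724] -78.63
[[-1.3, 1.0], [-1.0, -0.3], [-0.7, -1.0], [-1.1, -0.0], [-2.9, 0.7], [1.1, 1.0]]
hung in rail -0.06107653173035417 0.07237978828809927
cup [ 0.362243   -0.05768565]
bottle [0.75023496 0.11253819]
```

```bash
cat >> h.py <<'E'
import pickle
E
python3 - <<'E'
from h import *
P=pickle.load(open("P.pkl","rb"));m=P["mould"];t=P["tray"]
g=w(m,(-20,0,0))[0];rot=down(m[2]+np.pi)
bot.set_gripper(.43,30)
bot.goto([g[0],g[1],.16],rot)
bot.line_to([g[0],g[1],.095],max_speed=.1);print("f",bot.current_contact_force())
bot.set_gripper(0,30);print("open",bot.current_opening(),bot.current_contact_force())
bot.line_to([g[0],g[1],.135],max_speed=.08)
bot.line_to([g[0],g[1],.24],max_speed=.2);print("open",bot.current_opening(),bot.current_contact_force(),bot.current_clock())
bot.goto([t[0],t[1],.16],down(t[2]+np.pi))
bot.line_to([t[0],t[1],.066],max_speed=.1)
c=cam("scene");cv2.imwrite("pics/bar.png",cv2.resize(c["pixels"][90:310,180:460],(800,628))[:600])
print(bot.current_contact_force(),bot.current_ee_pos(),bot.current_clock())
E
```

```text
f [-0.10380246  0.3008446   0.13160952]
open 0.16653619706873382 [-1.37082257 -1.3033075   2.55089148]
open 0.16950072603726765 [-0.25156355  0.33037149 -2.85633183] 8.4167
[-0.3096175  -0.81002067 -2.21213928] [ 0.63908875 -0.04882501  0.06714974] 10.925
```

View pics/bar.png

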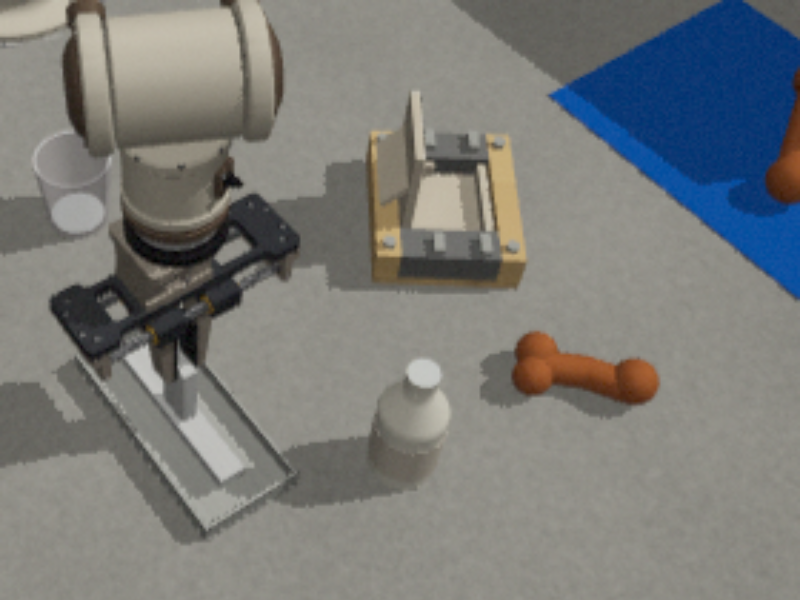

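The bar hangs level over the tray's middle, well inside its walls; the mould shows the cast free with the bystanders untouched.

```bash
python3 - <<'E'
from h import *
P=pickle.load(open("P.pkl","rb"));m=P["mould"];t=P["tray"]
z=.062
while z>.050:
    bot.line_to([t[0],t[1],z],max_speed=.05); f=bot.current_contact_force()[2]
    if f>1: break
    z-=.002
print(z,f,bot.current_ee_pos())
bot.set_gripper(.45,50);bot.line_to([t[0],t[1],.17],max_speed=.2)
c=cam("top")
g=w(m,(30,0,0))[0];bot.goto([g[0],g[1],.20],down(m[2]+np.pi));bot.hold(.1)
d=cam("wrist");pickle.dump((c,d),open("C2.pkl","wb"));print(bot.current_clock())
a=cv2.resize(c["pixels"][120:320,100:300],(400,400));b=cv2.resize(d["pixels"][20:220,150:350],(400,400))
cv2.imwrite("pics/m2.png",cv2.convertScaleAbs(np.hstack([a,b]),alpha=1.4))
C=pickle.load(open("C.pkl","rb"))["rail"]
it=[((-22,-180,111),(193,308)),((-22,180,111),(611,310)),((0,-180,120),(195,336)),((0,180,120),(611,337)),((18,-180,120),(195,358)),((18,180,120),(611,360))]
P["rail"],r=fit([(C,L,np.array(u)/1.5625) for L,u in it],P["rail"]);print(P["rail"],r.tolist());pickle.dump(P,open("P.pkl","wb"))
E
```

```text
0.055999999999999994 6.213370852541759 [ 0.63860908 -0.04898821  0.05740643]
14.6167
[ 0.48930275 -0.31669885 -1.57591749] [[-0.9, 0.6], [1.8, 0.4], [-3.0, 0.6], [2.5, 1.0], [-1.2, -0.9], [0.7, -1.2]]
```

View pics/m2.png

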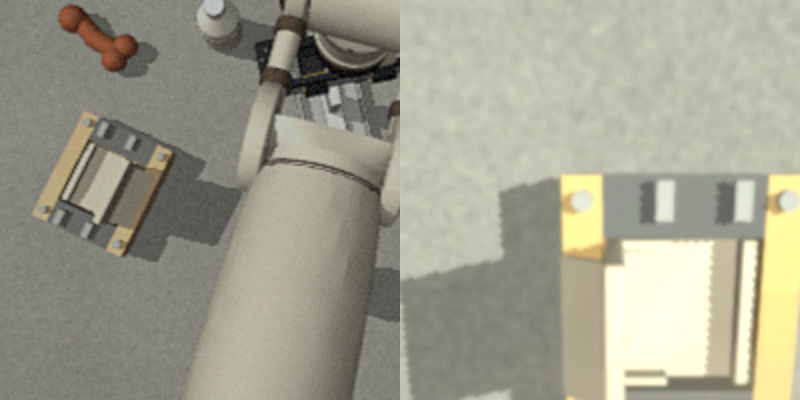

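The plate is centred between the jaws (crop x 603–625, i.e. raw column ≈257 = tool plane), bar lies in the tray. Now grasp and lift the cast.

```bash
python3 - <<'E'
from h import *
P=pickle.load(open("P.pkl","rb"));m=P["mould"];r=P["rail"]
g=w(m,(30,0,0))[0]
pr=lambda s:print(s,np.round(bot.current_contact_force(),1),np.round(bot.current_ee_pos(),4),round(bot.current_opening(),3),round(bot.current_clock(),2))
bot.line_to([g[0],g[1],.103],max_speed=.12);pr("down")
bot.set_gripper(0,50);pr("grip")
p=bot.current_ee_pos()
bot.line_to([g[0],g[1],.125],max_speed=.05);pr("up")
bot.line_to([g[0],g[1],.155],max_speed=.08);pr("up")
bot.line_to([g[0],g[1],.25],max_speed=.2);pr("up")
a=r[2]; X=np.array([np.cos(a),np.sin(a)])
o=w(r,(0,-65,0))[0][:2]; o[1]=-.2465   # cast origin target, forward of home
tp=o+.030*X
np.save("tp.npy",tp)
bot.goto([tp[0],tp[1],.25],down(a+np.pi));bot.hold(.2);pr("over")
c=cam("scene");d=cam("top");bot.hold(.05)
A=cv2.resize(c["pixels"][110:310,50:250],(400,400),interpolation=cv2.INTER_CUBIC);B=cv2.resize(d["pixels"][130:310,250:430],(400,400),interpolation=cv2.INTER_CUBIC)
cv2.imwrite("pics/over.png",cv2.convertScaleAbs(np.hstack([A,B]),alpha=1.4))
E
```

```text
down [0.2 0.1 0.7] [0.5065 0.2451 0.1039] 0.447 15.57
grip [-0.6 -0.7  0.9] [0.5057 0.2448 0.1031] 0.104 16.16
up [-0.  -1.1 -2.1] [0.5058 0.2449 0.1251] 0.103 16.75
up [ 0.   0.9 -2.9] [0.506  0.245  0.1556] 0.099 17.27
up [-0.2 -0.6 -3.8] [0.505  0.2447 0.2484] 0.101 17.9
over [ 0.1  0.3 -3. ] [ 0.4245 -0.276   0.25  ] 0.102 20.01
```

View pics/over.png

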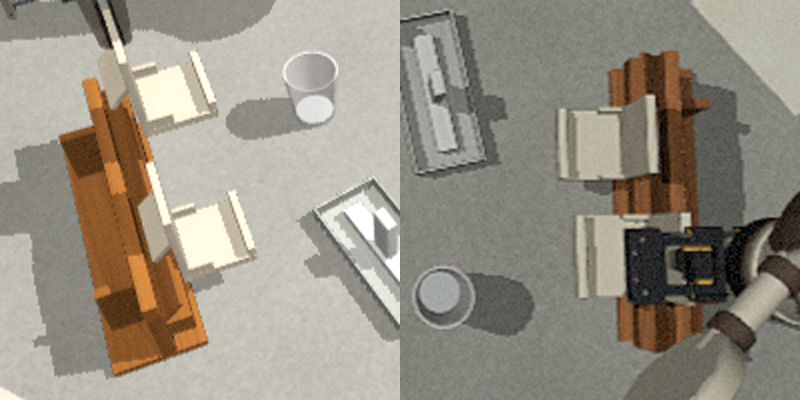

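Cast upright in hand, parallel to the hung one, laterally between it and the rail's near end. Lower to touch.

```bash
python3 - <<'E'
from h import *
tp=np.load("tp.npy")
bot.line_to([*tp,.165],max_speed=.12); bot.hold(.2);b=np.array(bot.current_contact_force());print(b,bot.current_ee_pos())
z=.165
while z>.134:
    z-=.0015; bot.line_to([*tp,z],max_speed=.03); f=np.array(bot.current_contact_force())-b
    if z<.152: print(round(z,4),np.round(f,1),np.round(bot.current_ee_pos(),4))
    if np.linalg.norm(f)>4: break
print(bot.current_clock())
c=cam("scene");d=cam("top")
A=cv2.resize(c["pixels"][110:260,70:220],(600,600),interpolation=cv2.INTER_CUBIC)
cv2.imwrite("pics/land.png",cv2.convertScaleAbs(A,alpha=1.4))
E
```

```text
[ 0.44493833 -0.89382566 -2.29138051] [ 0.4245917  -0.27697544  0.16594628]
0.1515 [-0.2  1.1 -0.9] [ 0.4241 -0.2764  0.1514]
0.15 [-0.5 -0.  -1. ] [ 0.4241 -0.2764  0.1498]
0.1485 [-1.1  1.1 -0.4] [ 0.4241 -0.2764  0.1484]
0.147 [ 0.1  0.5 -0. ] [ 0.4241 -0.2764  0.1469]
0.1455 [ 0.2 -0.   0.4] [ 0.4243 -0.2768  0.1456]
0.144 [-0.1 -0.5  1. ] [ 0.4244 -0.2771  0.1444]
0.1425 [ 0.1 -2.2  3.8] [ 0.4246 -0.2774  0.1432]
24.9667
```

View pics/land.png

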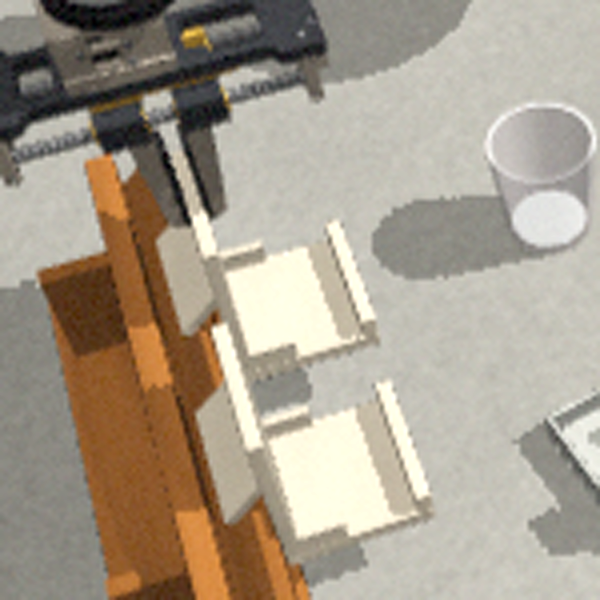

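Strip landed on the cleat: force up and rearward, ~6 mm above home, so ~6 mm forward. Slide home at 45°.

```bash
python3 - <<'E'
from h import *
P=pickle.load(open("P.pkl","rb"));a=P["rail"][2];X=np.array([np.cos(a),np.sin(a),-1.])
b=np.array([.44,-.9,-2.3]);s=np.array([*np.load("tp.npy"),.1435])
for k in range(1,12):
    bot.line_to(s+X*.001*k,max_speed=.03);f=np.array(bot.current_contact_force())-b
    print(k,np.round(f,1),np.round(bot.current_ee_pos(),4))
    if f[1]>6 or np.linalg.norm(f)>15: break
bot.hold(.2);print(np.round(np.array(bot.current_contact_force())-b,1),bot.current_ee_pos(),bot.current_clock())
c=cam("scene")
A=cv2.resize(c["pixels"][110:260,70:220],(600,600),interpolation=cv2.INTER_CUBIC)
cv2.imwrite("pics/home.png",cv2.convertScaleAbs(A,alpha=1.4))
E
```

```text
1 [ 0.2 -1.3  6.4] [ 0.4245 -0.2777  0.1429]
2 [-0.  -2.8  6.7] [ 0.4243 -0.2788  0.1417]
3 [ 0.3 -2.   6.2] [ 0.4243 -0.2798  0.1407]
4 [ 0.9 -2.7  7.4] [ 0.4243 -0.2808  0.1397]
5 [ 0.1 -2.5 10.2] [ 0.4244 -0.2819  0.1392]
6 [-0.4 -2.4 11.2] [ 0.4246 -0.283   0.1387]
7 [-1.1 -1.2 15.2] [ 0.4248 -0.2841  0.1383]
[-1.6 -2.1 13.6] [ 0.42480673 -0.28411333  0.1383295 ] 27.0167
```

View pics/home.png

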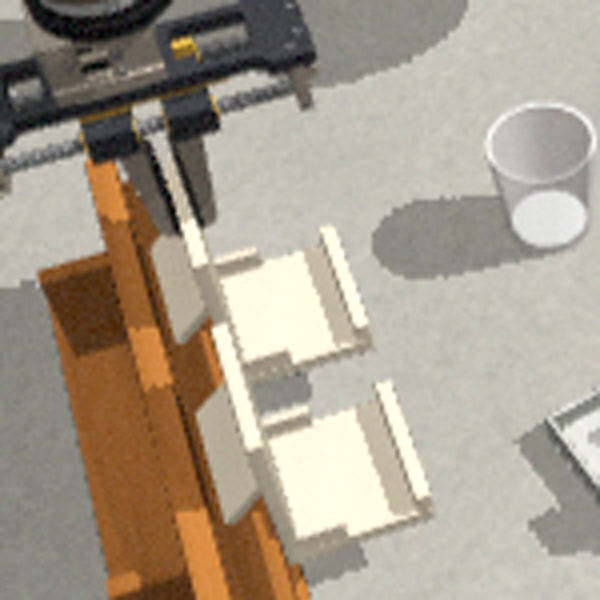

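```bash
python3 - <<'E'
from h import *
P=pickle.load(open("P.pkl","rb"))
p=bot.current_ee_pos()
bot.set_gripper(.3);bot.hold(.2);print(np.round(bot.current_contact_force(),1),bot.current_ee_pos())
bot.line_to([p[0],p[1],.20],max_speed=.1);
bot.goto([.49,-.24,.28],down(0));bot.hold(.2)
d=cam("wrist");pickle.dump(d,open("C3.pkl","wb"));print(bot.current_clock())
cv2.imwrite("pics/fin.png",cv2.resize(cv2.convertScaleAbs(d["pixels"][60:285,100:400],alpha=1.4),(800,600),interpolation=cv2.INTER_CUBIC))
E
```

```text
[ 0.5  0.8 -0.2] [ 0.42402025 -0.28334228  0.13634709]
30.275
```

View pics/fin.png

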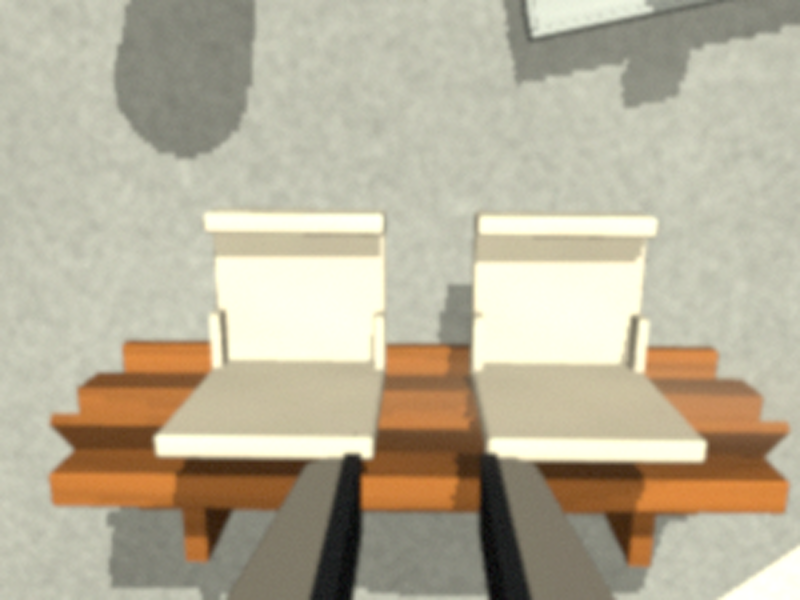

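Both cradles side by side, lips at y≈213 vs 215, plate rear edges ≈456 vs 458, following the rail's own slight slope. A subpixel check of home-ness:

```bash
python3 - <<'E'
from h import *
d=pickle.load(open("C3.pkl","rb"));im=cv2.GaussianBlur(d["pixels"][:,:,0].astype(float),(0,0),1)
gy=np.gradient(im,axis=0)
def edge(cols,lo,hi,s):
    out=[]
    for u in cols:
        g=np.clip(s*gy[lo:hi,u],0,None)
        k=g.argmax();q=slice(max(k-2,0),k+3);out.append(lo+(g[q]*np.arange(lo,hi)[q]).sum()/g[q].sum())
    return np.array(out)
f=lambda x:60+x*.375; g=lambda x:int(100+x*.375)
z={}
for n,lip,pl in(("cast",(215,375),(170,365)),("hung",(485,645),(500,695))):
    lc=range(g(lip[0]),g(lip[1]),3);pc=range(g(pl[0]),g(pl[1]),3)
    le=edge(lc,int(f(195)),int(f(232)),1);pe=edge(pc,int(f(445)),int(f(475)),-1)
    z[n]=(np.polyfit(lc,le,1),np.polyfit(pc,pe,1))
    L=np.polyval(z[n][0],[lc[0],lc[-1]]);Q=np.polyval(z[n][1],[pc[0],pc[-1]])
    A=[ray(d,(u,v),.073) for u,v in zip((lc[0],lc[-1]),L)];B=[ray(d,(u,v),.170) for u,v in zip((pc[0],pc[-1]),Q)]
    print(n,"lip front",np.round(A,4).tolist(),"plate rear",np.round(B,4).tolist(),"resid",le.std().round(2),pe.std().round(2))
E
```

```text
cast lip front [[0.3723, -0.3974], [0.4584, -0.3982]] plate rear [[0.3538, -0.6391], [0.4572, -0.6383]] resid 0.16 0.36
hung lip front [[0.525, -0.3996], [0.6112, -0.3998]] plate rear [[0.5319, -0.6397], [0.6357, -0.6431]] resid 0.07 0.62
```

```bash
python3 - <<'E'
from h import *
d=pickle.load(open("C3.pkl","rb"));print(-d["R"].T@d["t"],d["R"],bot.current_ee_pos(),bot.current_tool_rot())
P=pickle.load(open("P.pkl","rb"))
f=lambda p:(100+p[0]*.375,60+p[1]*.375)
# joint fit of known-home geometry: rail, hung, cast share the view
it=[((-22,-180,111),(52,417)),((-22,180,111),(787,424)),((18,-180,120),(52,503)),((18,180,120),(785,511))]
p,r=fit([(d,L,np.array(f(u))) for L,u in it],P["rail"]);print("rail",p,r.tolist())
for n,x0,q in(("cast",-65,[(159,455),(373,458),(205,213),(384,213)]),("hung",72,[(487,459),(704,458),(478,215),(657,217)])):
    it=[((35,-45,170),q[0]),((35,45,170),q[1]),((-55,-45,73),q[2]),((-55,45,73),q[3])]
    h,r=fit([(d,L,np.array(f(u))) for L,u in it],[w(p,(-65,x0,0))[0][0],w(p,(-65,x0,0))[0][1],p[2]])
    a=p[2];D=h[:2]-p[:2];print(n,h,"in rail",D@[np.cos(a),np.sin(a)],D@[-np.sin(a),np.cos(a)],np.degrees(h[2]-a),r.tolist())
E
```

```text
[ 0.48910281 -0.1564915   0.47084265] [[ 9.99999873e-01  2.84648966e-04 -4.14920622e-04]
 [ 3.93392692e-04 -9.56425350e-01  2.91976703e-01]
 [-3.13729735e-04 -2.91976829e-01 -9.56425341e-01]] [ 0.48988167 -0.2400351   0.27984179] [-3.14142807e+00 -1.53243625e-05  3.21925648e-04]
rail [ 0.48908549 -0.31714045 -1.58160977] [[-1.8, 0.6], [1.8, 0.9], [-1.1, -0.3], [1.1, -0.5]]
cast [ 0.42671641 -0.25318639 -1.58063385] in rail -0.06327591027048614 -0.06305697814658648 0.055915975281713964 [[-0.9, 0.9], [1.2, 0.6], [-0.7, -1.1], [0.5, -0.4]]
hung [ 0.56166302 -0.25439626 -1.5785117 ] in rail -0.06352532051113702 0.07189482353313979 0.17750637457130403 [[-0.4, 0.5], [0.5, 1.5], [-0.7, -0.9], [0.5, -1.0]]
```

```bash
python3 -c "
from workcell import bot
print(bot.current_contact_force(),bot.current_clock());bot.job_done()"
```

```text
[-0.13425559 -0.69692255  0.29667616] 30.275
the job is handed in; nothing more can be done
```

The job is done and handed in at 30.3 s of the 54 s allowed, with no verdict reported.

**What I did:** I lifted the bar off the mould by its grip and set it on its underside in the middle of the tray. I then drew the cast straight up out of the cavity and lowered it onto the cleat, landing about 6 mm forward of home. From there I slid it back and down at 45° and released it.

**Final wrist picture:**

| Cradle | x in rail frame | y in rail frame | Yaw off the rail |
|---|---|---|---|
| New cast | -63.3 mm | -63 mm | 0.06° |
| Hung cradle | -63.5 mm | +72 mm | 0.18° |

- **Home:** the two depths agree within 0.3 mm. Both read about 1.6 mm short of the nominal -65 mm, within the 2 mm calibration.
- **Clearance:** the gap to the hung cradle is about 45 mm. The rail's end is about 72 mm beyond the cast.
- **Hung cradle:** it measured within 1 mm of its first position.
- **Robot:** it was clear of everything at hand-in.
- **Bystanders and bar:** a picture with the cast held over the rail showed the bar lying flat in the tray. I judged bottle, cup and fossil undisturbed by eye; I did not measure them again at the end.

**Checks that failed or disagreed:**
- A subpixel edge check gave implausible positions. I dropped it without finding the cause and used the corner fit above instead.
- My first rail fit used a wrongly identified batten edge, so I refitted without it.
- At the end of the slide the upward force rose to about 15 N with no clear contact against the batten. "Home" therefore rests on the height and the picture, not on the force.

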